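# Clamp the paint jar in the shaker and hold its dial at the third notch

## Task

Slide the shaker's jaw along until the little paint jar is gripped snugly, and its spring pad pushed well in, against the fixed jaw, without crushing the glass. Then press the spring-return dial's lever down past the first two notches to the third, not on into the fourth, and finish while still holding it there with the fingers (let go, it springs back). Leave the tall jar, the dish and the clamp on the bench where they are.

Things in the scene. Friction and masses are not known exactly. Their poses are not given: they have to be found in the camera images.
- shaker: Grey jar shaker, fixed to the bench, turned by some yaw; origin on the bench under it, z up. All offsets below are in its frame, mm. Housing x -80 to 80, y -120 to 80, flat top (deck) at z 100. On the deck a fixed jaw stands at the +y end and a sliding jaw at the -y end. The dial is on the front (-x) face near its +y end.
- fixed_face (a point): Middle of the fixed jaw's rubber face: shaker x 10, y 56, z 121; the face looks to the shaker's -y. The jaw is 64 wide (x -22 to 42), 17 thick, its top at z 138. Axes as the shaker's.
- jar: Small glass paint jar with steel screw lid, upright and loose on the deck between the jaws: 52 diameter, 55 mm tall, about 0.12 kg; origin at the centre of its underside, z up. Against the fixed jaw its centre is at shaker y 30. It slides on the deck as the jaw pushes it.
- jaw (a joint): Travel of the sliding jaw along the shaker's +y, m: starts at 0 to 0.012, end of slide 0.056. Sliding it takes about 6 N of friction (plus up to 2 N to push the jar) and it stays where left. With the jar against the fixed jaw the sprung pad meets it at 0.044; each further mm adds 0.4 N; the pad is fully in at 0.052, beyond that the force rises steeply.
- jaw_tab (a point): Middle of the top edge of the sliding jaw's upright aluminium tab, to be pushed from its -y side or pinched: 12 thick (shaker y), 30 wide (x), top at z 155, free down to z 109 (a base plate juts 6 mm out behind it below that). 26 mm clear between tab and jaw plate (top z 139). At shaker x 10, y -98 + jaw travel. Axes as the shaker's.
- pad: Black rubber pad on a spring in front of the sliding jaw: 50 wide (x), 6 thick, z 108 to 134. It pushes with 1 N at first touch, 4.2 N when pushed in by its full 8 mm. Its origin is the shaker's origin when the jaw reads 0 and the pad is out; the face that meets the jar lies 40 mm from that origin towards -y.
- dial (a joint): Dial angle, rad: 0 at rest with the lever 0.5 above level, grows as the lever is pressed down, stop at 0.95. The spring needs 5 N at rest, 9 N at the stop, at the bar. Clicks of 1 to 2 N are felt at 0.15, 0.37, 0.59, 0.81. Notches: first about 0.26, second 0.48, third 0.70 (between the clicks at 0.59 and 0.81), fourth beyond 0.81. None latches: let go, it returns to 0.
- press_bar (a point): Centre of the round black bar at the lever's end, to be pressed from above: 16 mm diameter, 38 long, along the shaker's x (x -132 to -94, this point -113), in front of the housing. It moves on a circle of 80 mm about the dial's axis: y = 40 + 80 cos(0.5 - dial), z = 65 + 80 sin(0.5 - dial) in the shaker's frame; z 103 at rest, 49 at the third notch, whose clicks are at 58 and 41.
- tall_jar: Bystander: glass jar with steel lid, 64 mm diameter, 95 mm tall, standing on the bench; origin at the centre of its underside.
- dish: Bystander: grey ceramic mixing dish, 100 mm across, 30 mm high; origin at the centre of its underside.
- clamp: Bystander: steel hobby clamp lying flat, 150 by 90 mm, 16 mm high; origin under the middle of it.
- rack: Bystander: fixed wooden rack, 80 (x) by 220 (y) by 95 mm, with upright paintbrushes in sleeves up to 170 mm high; origin at the centre of its underside.
There are look-alikes about, which are no part of the job. What is shaped like the jar but turquoise is not meant.

How it is judged:
On the way, in this order (a step that is already met when the one before it is completed fails the run):
1. the jaw's sprung pad presses the upright jar against the fixed jaw with more than 2 N (contact force between pad and jar above 2 N and angle between jar's own z axis and vertical below 0.1 rad and y of jar in the frame of shaker above 0.026 m), for 0.3 s.
2. the fingers hold the dial in its third notch (value of joint dial between 0.61 and 0.79 rad and contact force between the fingers and dial above 2 N), for 0.3 s.
At the end, for the whole second after the job is handed in: The dial stands still in its third notch (0.61 to 0.79 rad), held down by the fingers with more than 2 N; the jar stands upright (within 0.1 rad) against the fixed jaw (within 4 mm), the sprung pad pressing it with more than 2 N (pushed in by more than 2.5 mm) (all of step 1 and all of step 2 and velocity of joint dial between -0.1 and 0.1 rad/s); the arm keeps its last pose, push and grip.
It fails at once if the dial is pressed on into the fourth notch (beyond 0.84 rad) (value of joint dial above 0.84 rad).
It fails at once if the glass jar is squeezed with more than 25 N (contact force between pad and jar above 25 N).
It fails at once if the jar is tipped (angle between jar's own z axis and vertical above 0.35 rad).
It fails at once if the tall jar, the dish or the clamp is moved by more than 20 mm (distance of any of tall_jar, dish, clamp from where it was at the start of the episode above 0.02 m).
It also fails if it takes over 46 s, if anything falls off the work surface, if the arm or the gripper's body presses on something with over 40 N, if the wrist force passes 120 N, or if a joint passes its speed limit or range.

## Robot

A 7-joint arm with a two-finger parallel gripper is mounted at the origin on the work surface. World frame = base frame: x ahead of the robot, y to its left, z up, the work surface at z = 0. Lengths are in m, angles in rad, forces in N, time in s.
With the tool pointing down it reaches from about 0.425 to 0.925 m from the base axis. Payload 6.8 kg.
Tool frame: the origin (TCP) lies midway between the tips of the shut fingers; the grasp point (between the pads) lies 19 mm behind it; x points along the fingers, y is the direction in which the jaws open and shut, and the axes are right-handed (so a half turn about x gives the same grasp; the last joint's range is limited). The gripper opens to 85 mm and grips with 20 to 120 N. Pads are 22 mm wide; open, the fingers measure 114 mm over their backs; the gripper's body (76 mm by 85 mm) begins 54 mm behind the grasp point. The pads swing forward as they close: fully open they stand 13 mm farther back than shut.
Start: joints at [-1.456, 0.477, 0.022, 1.555, -0.011, 1.109, -0.083], TCP at [0.149, 0.658, 0.231] pointing down, gripper open.
Joint ranges: [-2.96, 2.96], [-0.34, 2.1], [-1.41, 1.46], [0.24, 2.44], [-1.37, 4.51], [0.17, 1.92], [-2.96, 2.96]. Speed limits (rad/s): [2.39, 2.39, 3.14, 3.14, 3.14, 3.14, 3.14].

## Interface

Orientations are given as a rotation vector (axis times angle).
In Python, from bench import r, viewer, nets gives the robot as it stands.
- The arm moves only by the shell command python3 -m pendant 'ROWS' [FORCE]. ROWS is JSON, one flat list of numbers, 5 for each row, row after row: the finger opening in mm, from 0 to 85.4, then the shift along the tool's x, y, z in mm, then the turn about the tool's x in rad. A call has 1 to 20 rows; each row shifts and turns the commanded pose from where the row before left it, along the tool's axes as they then stand; what a row does not reach is not made up. A row lasts 1/8 s, in which the tool goes at most 62.5 mm and 10.7 degrees, less where a joint would pass 70% of its speed; a pose out of reach is approached as far as the arm can. A call with a gripper value outside its range is refused whole. The fingers move at their own pace and stop on an object; FORCE is the grip in N (left out, the last holds). Time passes only in rows, so rows that do not move let the fingers close. It gives the time, the measured TCP pose, the force and the opening at its end, in the units of the state.
- r.get_obs(): the state, without advancing time (a new reading comes with each control period).
- viewer.grab_frame(name): name is "scene" or "top" or "wrist"; returns (picture, depth): 384x512x3 uint8, red, green, blue; 384x512 float32, m along the optical axis (not along the pixel's ray), 0 where there is no reading.
- viewer.calibration(name): a dict with "mtx" (3x3 intrinsics, pixels), "world_to_cam" (4x4, takes a point from world to camera coordinates). Camera axes: x right, y up, looking along -z (the intrinsics and any distortion apply to the point x, -y, -z); pixel columns grow to the right and rows downward; lengths in m; the calibration is good to about 2 mm. The wrist camera is an equidistant fisheye: a pixel r from the principal point sees the ray r / f radians off the axis. A picture is of the moment at which its call begins: read the wrist's pose just before it. calibration takes no time and is no camera call; for the wrist camera it gives the pose at the moment of the call.
- r.hand_in(): hands the job in, once; it reports no verdict.
Trained networks look in the newest picture that a camera, given by its name, has taken for a name from the list of things; names that differ only in an ending like _2 or _b are one class to them, and where a whole thing is asked for, a point or a joint stands for the part that bears it (a point fixed in the world has none). Each returns a list of dicts, best first, with "score" (0 to 1); they miss things now and then, are a little off and sometimes report something else, mostly with a low value. They report only what shows in the picture. A call takes as long as a camera call. They do not tell look-alikes from the thing itself.
- nets.look_for(name, camera): "location" ([x, y, z] in m, in world coordinates, good to about 4 mm: the middle of the surface that is visible of it).
- nets.silhouettes(name, camera): "mask" (384x512 bool, what is visible of it).
The state is a dict: "clock": time; "joints": joint angles; "qvel": joint speeds; "tau": joint torques, N m; "tcp_pos": TCP position; "orientation": TCP orientation; "contact_force": force on the tool from outside, world axes, zero at the start; "moment": the same for the moment, N m; "grip_width": finger opening in m.
Only numpy, scipy, OpenCV 4.12 (cv2) and the standard library are available. Lean on these libraries where they do the work, as an engineer would, in place of code of your own. Each camera call takes 0.05 s, during which the arm holds its last target. There are 200 camera calls.

## Working session

There is one attempt and no reset: what is moved stays moved. The work goes in short steps, Python scripts to look and compute and a shell command to move; the robot and the scene stay as the last step left them, time stands still between calls to the robot, and variables do not carry over. Pictures are saved under pics/ and viewed, about 8 in all and at most 12, crops included, and the job is handed in when it is done.

```bash
mkdir -p pics; ls
python3 - <<'E'
from bench import r, viewer, nets
import cv2,numpy as np
o=r.get_obs(); print({k:np.round(v,3).tolist() for k,v in o.items()})
ims=[]
for c in("scene","top"):
    p,d=viewer.grab_frame(c); np.savez(f"{c}0.npz",p=p,d=d); ims.append(p)
    K=viewer.calibration(c); print(c,np.round(K["mtx"],1).tolist(),np.round(K["world_to_cam"],3).tolist(),K.keys())
    for n in("shaker","jar","jaw_tab","press_bar","pad","tall_jar","dish","clamp","rack"):
        print(c,n,[(np.round(x["location"],3).tolist(),round(x["score"],2)) for x in nets.look_for(n,c)])
    cv2.imwrite(f"pics/{c}0.png",p[:,:,::-1])
E
```

```text
pics
{'clock': 0.0, 'joints': [-1.456, 0.478, 0.022, 1.556, -0.011, 1.109, -0.083], 'qvel': [0.001, -0.001, -0.001, 0.001, -0.001, -0.0, -0.002], 'tau': [0.001, -59.643, 1.608, -28.12, 0.012, 0.009, -0.0], 'tcp_pos': [0.149, 0.658, 0.23], 'orientation': [0.174, 1.564, -0.176], 'contact_force': [-0.131, -0.249, -0.052], 'moment': [0.007, -0.005, 0.032], 'grip_width': 0.085}
scene [[354.2, 0.0, 254.5], [0.0, 354.2, 196.0], [0.0, 0.0, 1.0]] [[0.624, 0.781, 0.011, -0.376], [-0.575, 0.45, 0.683, 0.259], [0.528, -0.433, 0.731, -1.387], [0.0, 0.0, 0.0, 1.0]] dict_keys(['mtx', 'world_to_cam'])
scene shaker [([0.641, -0.056, 0.1], 0.64)]
scene jar [([0.636, -0.003, 0.145], 0.71), ([0.756, 0.039, 0.049], 0.66)]
scene jaw_tab [([0.618, -0.072, 0.121], 0.74)]
scene press_bar [([0.516, 0.092, 0.097], 0.45)]
scene pad [([0.624, -0.046, 0.128], 0.55), ([0.522, 0.095, 0.099], 0.24)]
scene tall_jar [([0.501, 0.432, 0.063], 0.97)]
scene dish [([0.658, 0.447, 0.011], 0.62)]
scene clamp [([0.41, -0.425, 0.011], 0.8)]
scene rack [([0.678, -0.453, 0.08], 0.62)]
top [[413.1, 0.0, 252.8], [0.0, 413.1, 193.6], [0.0, 0.0, 1.0]] [[0.002, -1.0, 0.002, -0.006], [0.992, 0.002, 0.127, -0.584], [-0.127, 0.002, 0.992, -1.375], [0.0, 0.0, 0.0, 1.0]] dict_keys(['mtx', 'world_to_cam'])
top shaker [([0.591, -0.029, 0.102], 0.69)]
top jar [([0.61, -0.072, 0.108], 0.66), ([0.751, 0.05, 0.052], 0.64), ([0.619, 0.012, 0.155], 0.47)]
top jaw_tab [([0.607, -0.071, 0.106], 0.83)]
top press_bar [([0.514, 0.064, 0.091], 0.61), ([0.592, -0.025, 0.101], 0.6), ([0.62, 0.01, 0.158], 0.23)]
top pad [([0.616, -0.044, 0.133], 0.38)]
top tall_jar [([0.488, 0.436, 0.095], 0.6)]
top dish [([0.669, 0.445, 0.019], 0.67)]
top clamp [([0.411, -0.41, 0.012], 0.68)]
top rack [([0.658, -0.44, 0.088], 0.64)]
```

Run:
```python
import cv2,numpy as np
a=cv2.imread("pics/scene0.png");b=cv2.imread("pics/top0.png")
c=cv2.resize(b[120:260,170:330],(640,560),interpolation=cv2.INTER_CUBIC)
cv2.imwrite("pics/topcrop.png",c)
```

```text
(no output)
```

View pics/scene0.png

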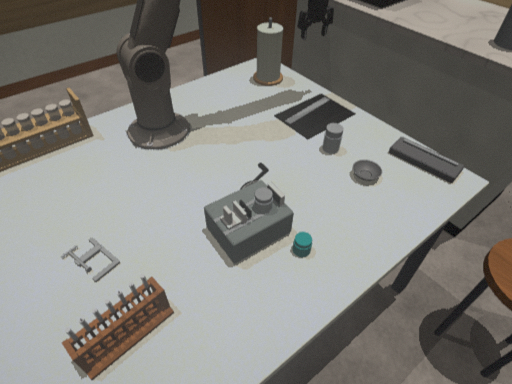

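View pics/topcrop.png

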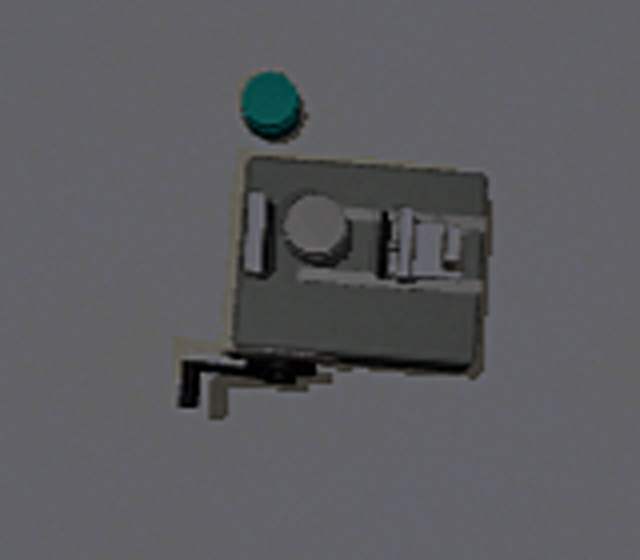

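The shaker is in the centre. The jar meant is the grey steel-lidded one on the deck (scene 263,198; crop 315,225). The turquoise one beside it on the bench (scene 303,244; crop 272,105) is the look-alike. The fixed jaw is at crop (257,232), the tab at (452,243) and the bar at (188,385). Next I fit the shaker's pose from depth.

```bash
cat > h.py <<'E'
import numpy as np,cv2
from bench import viewer
def cloud(c,d):
    K=viewer.calibration(c);M=K["mtx"];T=np.linalg.inv(K["world_to_cam"])
    v,u=np.mgrid[:384,:512]
    P=np.stack([(u-M[0,2])/M[0,0]*d,-(v-M[1,2])/M[1,1]*d,-d,np.ones_like(d)],-1)
    W=(P@T.T)[...,:3]; W[d==0]=np.nan; return W
E
python3 - <<'E'
from h import *
for c in("top","scene"):
    z=np.load(c+"0.npz");W=cloud(c,z["d"]).reshape(-1,3)
    W=W[(abs(W[:,0]-.61)<.16)&(abs(W[:,1])<.18)]
    def s(a,b): return W[(W[:,2]>a)&(W[:,2]<b)]
    D=s(.092,.108); 
    D=D[D[:,0]>.53]
    rc=cv2.minAreaRect((D[:,:2]*1000).astype(np.float32)); print(c,"deck",rc,np.median(D[:,2]))
    a=np.deg2rad(rc[2]); a=(a+np.pi/4)%(np.pi/2)-np.pi/4
    print("yaw",a)
    # center of housing is shaker (0,-20)
    R=np.array([[np.cos(a),-np.sin(a)],[np.sin(a),np.cos(a)]])
    o=np.array(rc[0])/1000-R@[0,-.02]; print("origin",o)
    S=W.copy();S[:,:2]=(W[:,:2]-o)@R
    for n,(lo,hi,y0,y1,x0,x1) in dict(tab=(.146,.165,-.11,-.07,-.03,.05),plate=(.13,.146,-.11,-.03,-.04,.05),fixed=(.13,.145,.045,.09,-.04,.06),lid=(.15,.162,-.03,.05,-.05,.06),bar=(.08,.12,.08,.15,-.15,-.085)).items():
        q=S[(S[:,2]>lo)&(S[:,2]<hi)&(S[:,1]>y0)&(S[:,1]<y1)&(S[:,0]>x0)&(S[:,0]<x1)]
        if len(q): print(n,len(q),"mean",q.mean(0).round(4),"min",q.min(0).round(4),"max",q.max(0).round(4))
E
```

```text
top deck ((606.44677734375, -27.220008850097656), (201.262451171875, 160.30764770507812), 86.72172546386719) 0.0997128457016907
yaw -0.05721668443980743
origin [ 0.60759049 -0.00725274]
tab 37 mean [ 0.0086 -0.0908  0.1538] min [-0.0057 -0.0961  0.1466] max [ 0.0234 -0.0857  0.1613]
plate 85 mean [ 0.0086 -0.0498  0.1367] min [-0.0188 -0.0905  0.1302] max [ 0.0365 -0.0334  0.1455]
fixed 102 mean [0.0112 0.0647 0.1369] min [-0.02    0.0561  0.1301] max [0.0424 0.0732 0.1441]
lid 172 mean [0.0172 0.0178 0.1552] min [-0.0058 -0.0041  0.1503] max [0.0395 0.0409 0.1617]
bar 82 mean [-0.107   0.1064  0.1057] min [-0.129   0.0807  0.0888] max [-0.0916  0.1206  0.1161]
scene deck ((607.481689453125, -28.971397399902344), (199.07525634765625, 163.7236328125), 85.844482421875) 0.10077630589348396
yaw -0.07252746386278197
origin [ 0.60893097 -0.00902398]
tab 57 mean [ 0.0126 -0.092   0.1539] min [-0.0041 -0.097   0.1462] max [ 0.0254 -0.0846  0.1584]
plate 172 mean [ 0.0133 -0.0577  0.1368] min [-0.0175 -0.0967  0.13  ] max [ 0.0393 -0.0318  0.1458]
fixed 126 mean [0.0139 0.0635 0.1371] min [-0.0197  0.0559  0.1305] max [0.0419 0.0738 0.1417]
lid 203 mean [0.0186 0.0175 0.1556] min [-0.0066 -0.0055  0.1503] max [0.0412 0.0431 0.1585]
bar 93 mean [-0.105   0.1027  0.1042] min [-0.1339  0.0802  0.0827] max [-0.0931  0.1176  0.1148]
```

```bash
cat >> h.py <<'E'
from bench import r
from scipy.spatial.transform import Rotation as Ro
O=np.array([.608,-.008]); YAW=-.062
def go(tx,ty,tz,yax):  # target in shaker frame (m); yax: desired tool y direction (shaker angle offset)
    o=r.get_obs();R=Ro.from_rotvec(o["orientation"]).as_matrix()
    A=np.array([[np.cos(YAW),-np.sin(YAW)],[np.sin(YAW),np.cos(YAW)]])
    t=np.r_[O+A@[tx,ty],tz]; d=t-o["tcp_pos"]
    # turn about tool x taking tool y to wanted direction (mod pi)
    w=np.r_[A@[np.cos(yax),np.sin(yax)],0]; wt=R.T@w
    a=np.arctan2(wt[2],wt[1]); a=(a+np.pi/2)%np.pi-np.pi/2
    print("R",R.round(3).tolist(),"tgt",t.round(4),"\nshift mm (tool axes now)",(R.T@d*1000).round(1),"turn",round(a,3),"then-axes shift",(Ro.from_euler("x",-a).apply(R.T@d)*1000).round(1))
    p=o["tcp_pos"];print("tcp in shaker mm",(np.r_[A.T@(p[:2]-O),p[2]]*1000).round(1),"F shaker",np.r_[A.T@o["contact_force"][:2],o["contact_force"][2]].round(2),"w",round(o["grip_width"]*1000,1),"t",o["clock"])
E
python3 -c "
from h import *
go(.010,-.091,.230,np.pi/2)"
```

```text
R [[-0.0, 0.221, 0.975], [0.0, 0.975, -0.221], [-1.0, 0.0, -0.0]] tgt [ 0.6123 -0.0994  0.23  ] 
shift mm (tool axes now) [   1.3 -636.7  619.2] turn -0.161 then-axes shift [   1.3 -727.6  509.3]
tcp in shaker mm [-499.3  636.6  231.4] F shaker [ 0.47 -0.54  0.92] w 85.8 t 1.0
```

```bash
python3 -m pendant '[24,0,0,0,-0.161,24,0,-45.5,31.8,0,24,0,-45.5,31.8,0,24,0,-45.5,31.8,0,24,0,-45.5,31.8,0,24,0,-45.5,31.8,0,24,0,-45.5,31.8,0,24,0,-45.5,31.8,0,24,0,-45.5,31.8,0,24,0,-45.5,31.8,0,24,0,-45.5,31.8,0,24,0,-45.5,31.8,0,24,0,-45.5,31.8,0,24,0,-45.5,31.8,0,24,0,-45.5,31.8,0,24,0,-45.5,31.8,0,24,0,-45.5,31.8,0,24,0,0,0,0,24,0,0,0,0]' 30
python3 - <<'E'
from h import *
go(.010,-.091,.230,np.pi/2)
p,d=viewer.grab_frame("wrist"); K=viewer.calibration("wrist")
print(K)
cv2.imwrite("pics/wrist1.png",p[:,:,::-1]); np.savez("wrist1.npz",p=p,d=d,m=K["mtx"],T=K["world_to_cam"])
go(.010,-.091,.230,np.pi/2)
E
```

```text
clock: 3.38
tcp_pos: [0.6118, -0.0992, 0.231]
orientation: [0.049, 1.571, -0.048]
contact_force: [-0.8, 0.4, -0.3]
grip_width: 0.0239
R [[-0.001, 0.062, 0.998], [0.001, 0.998, -0.062], [-1.0, 0.001, -0.001]] tgt [ 0.6123 -0.0994  0.23  ] 
shift mm (tool axes now) [ 1.  -0.2  0.5] turn 0.0 then-axes shift [ 1.  -0.2  0.6]
tcp in shaker mm [  9.5 -90.8 231. ] F shaker [-0.8   0.32 -0.26] w 23.9 t 3.375
{'mtx': array([[297.31863964,   0.        , 251.5131535 ],
       [  0.        , 297.31863964, 193.23135385],
       [  0.        ,   0.        ,   1.        ]]), 'world_to_cam': array([[ 6.04459410e-02,  9.98171470e-01,  6.59298510e-05,
         6.16125337e-02],
       [-9.61575758e-01,  5.82475472e-02, -2.68289555e-01,
         6.27839967e-01],
       [-2.67802820e-01,  1.61536181e-02,  9.63338316e-01,
        -2.12551770e-01],
       [ 0.00000000e+00,  0.00000000e+00,  0.00000000e+00,
         1.00000000e+00]])}
R [[-0.001, 0.06, 0.998], [0.001, 0.998, -0.06], [-1.0, 0.001, -0.001]] tgt [ 0.6123 -0.0994  0.23  ] 
shift mm (tool axes now) [ 1.1 -1.1  0.7] turn 0.002 then-axes shift [ 1.1 -1.1  0.7]
tcp in shaker mm [  9.3 -89.9 231.1] F shaker [-0.73  0.36  0.59] w 24.1 t 3.425
```

View pics/wrist1.png

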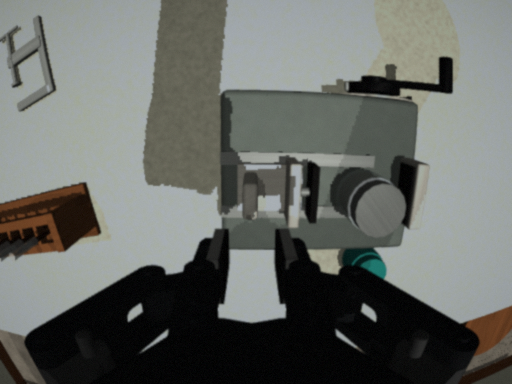

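The wrist view shows the tab at (250,193), centred between the fingers at (215,245) and (286,245). The jar is at (380,207), the fixed jaw at (414,193) and the bar at (446,75). I'll measure the tab from this depth image.

Run:
```python
from h import *
z=np.load("wrist1.npz");d=z["d"];M=z["m"];T=np.linalg.inv(z["T"])
v,u=np.mgrid[:384,:512];a=(u-M[0,2])/M[0,0];b=(v-M[1,2])/M[1,1];th=np.hypot(a,b)+1e-9;t=np.tan(th)/th
P=np.stack([a*t*d,-b*t*d,-d,np.ones_like(d)],-1)
W=(P@T.T)[...,:3][d>0]
A=np.array([[np.cos(YAW),-np.sin(YAW)],[np.sin(YAW),np.cos(YAW)]])
S=W.copy();S[:,:2]=(W[:,:2]-O)@A
for n,(lo,hi,y0,y1,x0,x1) in dict(deck=(.095,.105,-.14,.1,-.1,.1),tab=(.148,.162,-.11,-.07,-.03,.05),plate=(.132,.145,-.075,-.03,-.04,.06),fixed=(.132,.145,.045,.09,-.04,.06),lid=(.15,.162,-.03,.05,-.05,.06),bar=(.08,.12,.1,.15,-.15,-.09)).items():
    q=S[(S[:,2]>lo)&(S[:,2]<hi)&(S[:,1]>y0)&(S[:,1]<y1)&(S[:,0]>x0)&(S[:,0]<x1)]
    if len(q): print(n,len(q),"mean",q.mean(0).round(4),"1%",np.percentile(q,1,0).round(4),"99%",np.percentile(q,99,0).round(4))
```

```text
deck 20737 mean [-0.018  -0.0304  0.0996] 1% [-0.0805 -0.1179  0.0965] 99% [0.0756 0.0755 0.1019]
tab 554 mean [ 0.0076 -0.0916  0.1541] 1% [-0.0061 -0.097   0.1491] 99% [ 0.0226 -0.0861  0.1559]
plate 1216 mean [ 0.0078 -0.0488  0.1365] 1% [-0.0184 -0.0597  0.1323] 99% [ 0.0349 -0.0337  0.1399]
fixed 1095 mean [0.0088 0.0627 0.1364] 1% [-0.0213  0.0549  0.1321] 99% [0.0405 0.0721 0.1391]
lid 2208 mean [0.0155 0.0159 0.1545] 1% [-0.0064 -0.0057  0.151 ] 99% [0.0383 0.0392 0.156 ]
bar 519 mean [-0.1111  0.1074  0.1077] 1% [-0.1305  0.101   0.0995] 99% [-0.093   0.1162  0.1115]
```

```bash
python3 -m pendant '[24,0,-1,-1.5,0,24,40,0,0,0,24,30,0,0,0,24,20,0,0,0,24,16,0,0,0,24,0,0,0,0]'; python3 -c "
from h import *
go(.008,-.0495,.125,np.pi/2)"
```

```text
clock: 4.18
tcp_pos: [0.6097, -0.0998, 0.1244]
orientation: [0.048, 1.572, -0.048]
contact_force: [1.1, -0.6, 0.8]
grip_width: 0.0238
R [[-0.002, 0.061, 0.998], [0.0, 0.998, -0.061], [-1.0, 0.0, -0.002]] tgt [ 0.6129 -0.0579  0.125 ] 
shift mm (tool axes now) [-0.6 42.1  0.7] turn 0.001 then-axes shift [-0.6 42.1  0.7]
tcp in shaker mm [  7.3 -91.6 124.4] F shaker [ 1.09 -0.5   0.83] w 23.8 t 4.175
```

```bash
python3 -m pendant '[0,0,0,0,0,0,0,0,0,0,0,0,0,0,0,0,0,0,0,0,0,0,0,0,0,0,0,0,0,0]' 40; python3 -c "
from h import *
go(.008,-.0495,.125,np.pi/2)"; python3 -m pendant '[0,0,4,0,0,0,0,4,0,0,0,0,4,0,0,0,0,4,0,0,0,0,4,0,0,0,0,4,0,0]';python3 -c "
from h import *
go(.008,-.0495,.125,np.pi/2)"
```

```text
clock: 4.92
tcp_pos: [0.6108, -0.1004, 0.126]
orientation: [0.049, 1.569, -0.048]
contact_force: [-1.9, 2.2, 5.3]
grip_width: 0.0112
R [[0.001, 0.062, 0.998], [0.0, 0.998, -0.062], [-1.0, 0.0, 0.001]] tgt [ 0.6129 -0.0579  0.125 ] 
shift mm (tool axes now) [ 1.  42.6 -0.5] turn 0.0 then-axes shift [ 1.  42.6 -0.5]
tcp in shaker mm [  8.5 -92.1 126. ] F shaker [-1.98  2.06  5.34] w 11.2 t 4.925
clock: 5.68
tcp_pos: [0.6123, -0.08, 0.126]
orientation: [0.048, 1.568, -0.053]
contact_force: [0.2, -6.5, 3.9]
grip_width: 0.0112
R [[0.002, 0.064, 0.998], [-0.004, 0.998, -0.064], [-1.0, -0.003, 0.002]] tgt [ 0.6129 -0.0579  0.125 ] 
shift mm (tool axes now) [ 0.9 22.1 -0.8] turn -0.002 then-axes shift [ 0.9 22.1 -0.8]
tcp in shaker mm [  8.8 -71.6 126. ] F shaker [ 0.55 -6.48  3.89] w 11.2 t 5.675
```

```bash
python3 -m pendant '[0,0,3,0,0,0,0,3,0,0,0,0,3,0,0,0,0,3,0,0,0,0,3,0,0,0,0,0,0,0]'; python3 -c "
from h import *
go(.008,-.0495,.125,np.pi/2)"; python3 -m pendant '[0,0,1.5,0,0,0,0,1.5,0,0,0,0,0,0,0,0,0,0,0,0]';python3 -c "
from h import *
go(.008,-.0495,.125,np.pi/2)"
```

```text
clock: 6.42
tcp_pos: [0.6134, -0.0647, 0.126]
orientation: [0.048, 1.568, -0.053]
contact_force: [0.3, -5.2, 3.9]
grip_width: 0.0112
R [[0.002, 0.064, 0.998], [-0.003, 0.998, -0.064], [-1.0, -0.003, 0.002]] tgt [ 0.6129 -0.0579  0.125 ] 
shift mm (tool axes now) [ 1.   6.7 -0.9] turn -0.002 then-axes shift [ 1.   6.7 -0.9]
tcp in shaker mm [  8.9 -56.2 126. ] F shaker [ 0.62 -5.18  3.89] w 11.2 t 6.425
clock: 6.92
tcp_pos: [0.6136, -0.0622, 0.126]
orientation: [0.048, 1.568, -0.053]
contact_force: [0.1, -5.9, 3.8]
grip_width: 0.0114
R [[0.002, 0.064, 0.998], [-0.004, 0.998, -0.064], [-1.0, -0.003, 0.002]] tgt [ 0.6129 -0.0579  0.125 ] 
shift mm (tool axes now) [ 1.   4.2 -1. ] turn -0.002 then-axes shift [ 1.   4.2 -0.9]
tcp in shaker mm [  8.9 -53.7 126. ] F shaker [ 0.51 -5.92  3.82] w 11.4 t 6.925
```

```bash
cat > q.py <<'E'
from h import *
go(.008,-.0495,.125,np.pi/2)
E
for i in 1; do python3 -m pendant '[0,0,1,0,0,0,0,1,0,0]'; python3 q.py|tail -1;  python3 -m pendant '[0,0,1,0,0,0,0,1,0,0]'; python3 q.py|tail -1; done
python3 - <<'E'
from h import *
p,d=viewer.grab_frame("wrist"); K=viewer.calibration("wrist"); np.savez("wrist2.npz",p=p,d=d,m=K["mtx"],T=K["world_to_cam"])
cv2.imwrite("pics/wrist2.png",cv2.resize(p[60:330,130:460,::-1],None,fx=2,fy=2))
E
```

```text
clock: 7.18
tcp_pos: [0.6137, -0.0608, 0.126]
orientation: [0.048, 1.568, -0.054]
contact_force: [0.2, -7.6, 3.3]
grip_width: 0.0112
tcp in shaker mm [  9.  -52.3 126. ] F shaker [ 0.7  -7.59  3.3 ] w 11.2 t 7.175
clock: 7.42
tcp_pos: [0.6138, -0.0591, 0.126]
orientation: [0.048, 1.568, -0.055]
contact_force: [0.6, -8.6, 2.8]
grip_width: 0.0114
tcp in shaker mm [  9.  -50.7 126. ] F shaker [ 1.12 -8.51  2.77] w 11.4 t 7.425
```

View pics/wrist2.png

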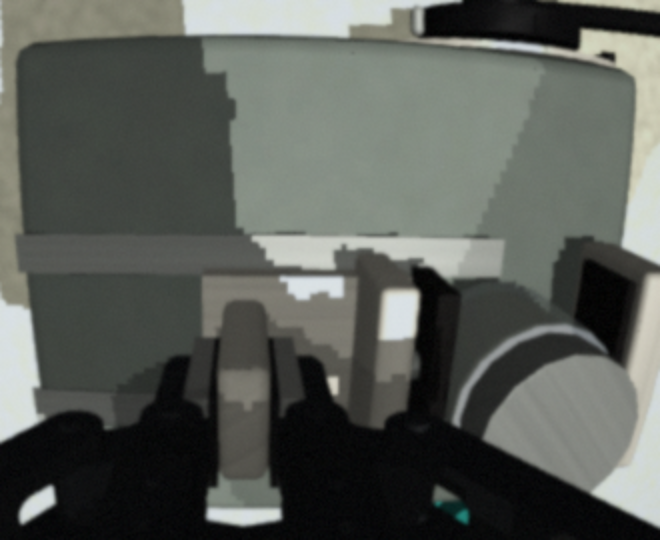

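The fingers grip the tab, and the pad appears to touch the jar, with the jar at or near the fixed jaw (crop 545,420). I'll measure the travel from depth.

Run:
```python
from h import *
z=np.load("wrist2.npz");d=z["d"];M=z["m"];T=np.linalg.inv(z["T"])
v,u=np.mgrid[:384,:512];a=(u-M[0,2])/M[0,0];b=(v-M[1,2])/M[1,1];th=np.hypot(a,b)+1e-9;t=np.tan(th)/th
P=np.stack([a*t*d,-b*t*d,-d,np.ones_like(d)],-1)
W=(P@T.T)[...,:3][d>0]
A=np.array([[np.cos(YAW),-np.sin(YAW)],[np.sin(YAW),np.cos(YAW)]])
S=W.copy();S[:,:2]=(W[:,:2]-O)@A
for n,(lo,hi,y0,y1,x0,x1) in dict(deck=(.095,.105,-.14,.1,-.1,.1),tab=(.152,.158,-.07,-.03,-.03,.05),plate=(.136,.141,-.025,.02,-.04,.06),pad=(.128,.1352,-.015,.03,-.04,.06),fixed=(.136,.142,.045,.09,-.04,.06),lid=(.153,.158,-.01,.08,-.05,.06)).items():
    q=S[(S[:,2]>lo)&(S[:,2]<hi)&(S[:,1]>y0)&(S[:,1]<y1)&(S[:,0]>x0)&(S[:,0]<x1)]
    if len(q): print(n,len(q),"mean",q.mean(0).round(4),"1%",np.percentile(q,1,0).round(4),"99%",np.percentile(q,99,0).round(4))
```

```text
deck 41491 mean [-0.037  -0.0348  0.0995] 1% [-0.0806 -0.1176  0.0967] 99% [0.0681 0.0754 0.102 ]
tab 1770 mean [ 0.0059 -0.0508  0.1543] 1% [-0.0055 -0.0681  0.1521] 99% [ 0.0227 -0.0333  0.1577]
plate 1751 mean [ 0.     -0.008   0.1383] 1% [-0.0179 -0.019   0.1362] 99% [0.0186 0.019  0.1408]
pad 1366 mean [-0.0004  0.0034  0.1324] 1% [-0.0181 -0.0133  0.1281] 99% [0.0187 0.0282 0.135 ]
fixed 1148 mean [0.     0.0647 0.1373] 1% [-0.021   0.0571  0.1361] 99% [0.0399 0.0716 0.1387]
lid 3651 mean [0.0109 0.0295 0.1545] 1% [-0.0062  0.007   0.1532] 99% [0.0318 0.0508 0.1558]
```

```bash
python3 -m pendant '[0,0,1,0,0,0,0,1.2,0,0]';python3 q.py|tail -1;  python3 -m pendant '[0,0,0,0,0,0,0,0,0,0]'; python3 q.py|tail -1
```

```text
clock: 7.72
tcp_pos: [0.614, -0.0573, 0.126]
orientation: [0.047, 1.568, -0.055]
contact_force: [0.4, -9.8, 2.9]
grip_width: 0.0112
tcp in shaker mm [  9.  -48.8 126. ] F shaker [ 1.05 -9.77  2.91] w 11.2 t 7.725
clock: 7.98
tcp_pos: [0.614, -0.0571, 0.126]
orientation: [0.047, 1.568, -0.055]
contact_force: [-0.1, -8.8, 3.3]
grip_width: 0.0113
tcp in shaker mm [  9.  -48.6 126. ] F shaker [ 0.4  -8.79  3.31] w 11.3 t 7.975
```

```bash
python3 -m pendant '[0,0,-1.2,0,0,0,0,-1.2,0,0,0,0,0,0,0]';python3 q.py|tail -1
```

```text
clock: 8.35
tcp_pos: [0.6139, -0.0571, 0.126]
orientation: [0.048, 1.568, -0.051]
contact_force: [-0.1, -6.8, 4.3]
grip_width: 0.0115
tcp in shaker mm [  9.  -48.6 126. ] F shaker [ 0.32 -6.77  4.31] w 11.5 t 8.35
```

```bash
python3 -m pendant '[0,0,-1.2,0,0,0,0,-1.2,0,0,0,0,0,0,0]';python3 q.py|tail -1;  python3 -m pendant '[0,0,-0.8,0,0,0,0,-0.5,0,0,0,0,0,0,0]'; python3 q.py|tail -1
```

```text
clock: 8.72
tcp_pos: [0.614, -0.0571, 0.126]
orientation: [0.049, 1.568, -0.048]
contact_force: [-0.4, -2.3, 6.1]
grip_width: 0.0116
tcp in shaker mm [  9.  -48.6 126. ] F shaker [-0.25 -2.35  6.15] w 11.6 t 8.725
clock: 9.1
tcp_pos: [0.614, -0.0571, 0.126]
orientation: [0.049, 1.569, -0.047]
contact_force: [0.5, 1.6, 5.5]
grip_width: 0.0112
tcp in shaker mm [  9.  -48.7 126. ] F shaker [0.38 1.61 5.5 ] w 11.2 t 9.1
```

```bash
python3 -m pendant '[22,0,0,0,0,22,0,0,0,0,22,0,0,0,0,22,0,0,0,0]';python3 q.py|tail -1;  python3 -m pendant '[22,-15,0,0,0,22,-30,0,0,0,22,-40,0,0,0,22,-30,0,0,0,0,0,0,0,0]'
cat > m.py <<'E'
from h import *
p,d=viewer.grab_frame("wrist");K=viewer.calibration("wrist");M=K["mtx"];T=np.linalg.inv(K["world_to_cam"])
v,u=np.mgrid[:384,:512];a=(u-M[0,2])/M[0,0];b=(v-M[1,2])/M[1,1];th=np.hypot(a,b)+1e-9;t=np.tan(th)/th
P=np.stack([a*t*d,-b*t*d,-d,np.ones_like(d)],-1)
W=(P@T.T)[...,:3][d>0]
A=np.array([[np.cos(YAW),-np.sin(YAW)],[np.sin(YAW),np.cos(YAW)]])
S=W.copy();S[:,:2]=(W[:,:2]-O)@A
for n,(lo,hi,y0,y1,x0,x1) in dict(tab=(.15,.158,-.07,-.03,-.03,.05),plate=(.136,.141,-.025,.02,-.04,.06),pad=(.128,.1352,-.015,.03,-.04,.06),fixed=(.134,.142,.045,.09,-.04,.06),lid=(.153,.158,-.01,.08,-.05,.06),bar=(.03,.12,.1,.15,-.15,-.09)).items():
    q=S[(S[:,2]>lo)&(S[:,2]<hi)&(S[:,1]>y0)&(S[:,1]<y1)&(S[:,0]>x0)&(S[:,0]<x1)]
    if len(q): print(n,len(q),"mean",q.mean(0).round(4),"1%",np.percentile(q,1,0).round(4),"99%",np.percentile(q,99,0).round(4))
cv2.imwrite("pics/wrist3.png",cv2.resize(p[40:300,160:460,::-1],None,fx=2,fy=2))
go(-.115,.116,.14,np.pi/2)
E
python3 m.py
```

```text
clock: 9.6
tcp_pos: [0.6129, -0.0585, 0.1251]
orientation: [0.048, 1.571, -0.048]
contact_force: [0.3, -0.5, -0.6]
grip_width: 0.022
tcp in shaker mm [  8.  -50.1 125.1] F shaker [ 0.33 -0.51 -0.62] w 22.0 t 9.6
clock: 10.22
tcp_pos: [0.6148, -0.059, 0.2441]
orientation: [0.049, 1.564, -0.048]
contact_force: [0.1, 0.2, -0.8]
grip_width: 0.0051
tab 472 mean [ 0.0074 -0.0491  0.1522] 1% [-0.0063 -0.0546  0.1502] 99% [ 0.0222 -0.0432  0.154 ]
plate 630 mean [ 0.0078 -0.0065  0.137 ] 1% [-0.0181 -0.0163  0.136 ] 99% [0.0335 0.0185 0.1405]
pad 571 mean [0.0053 0.0014 0.1316] 1% [-0.0196 -0.0138  0.1282] 99% [0.0327 0.0263 0.1351]
fixed 806 mean [0.0072 0.0643 0.1354] 1% [-0.0222  0.0571  0.1341] 99% [0.0403 0.0712 0.137 ]
lid 459 mean [0.0134 0.0288 0.1533] 1% [-0.0066  0.0063  0.153 ] 99% [0.0367 0.05   0.1543]
bar 546 mean [-0.1123  0.1074  0.1062] 1% [-0.1317  0.1007  0.097 ] 99% [-0.0942  0.1169  0.1102]
R [[0.003, 0.062, 0.998], [0.0, 0.998, -0.062], [-1.0, 0.001, 0.003]] tgt [0.5004 0.1149 0.14  ] 
shift mm (tool axes now) [ 101.9  166.3 -124.2] turn 0.0 then-axes shift [ 101.9  166.2 -124.2]
tcp in shaker mm [  8.9 -50.3 242.1] F shaker [ 0.41 -0.51 -0.19] w 0.1 t 10.275
```

View pics/wrist3.png

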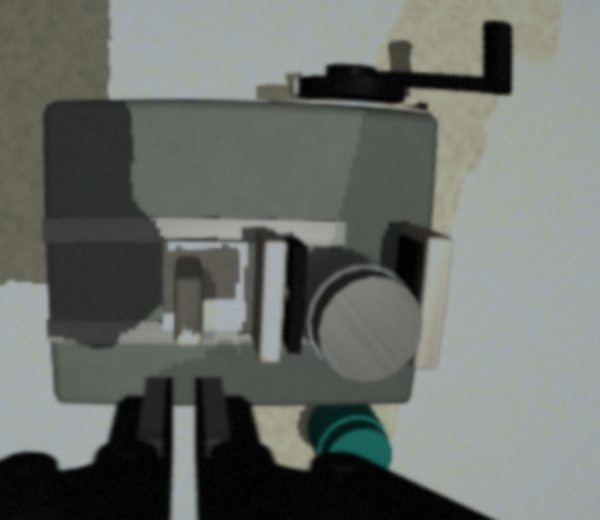

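The jaw held its place when released, with travel about 49 mm, and the jar is upright between the pad (crop 297,295) and the fixed jaw (410,260). The bar is at (497,55). Next I move above the bar and descend.

```bash
sed -i 's/go(.008.*/go(-.114,.114,.057,np.pi\/2)/' q.py; python3 -m pendant '[0,0,32.8,-24.6,0,0,0,32.8,-24.6,0,0,0,32.8,-24.6,0,0,0,32.8,-24.6,0,0,0,32.8,-24.6,0,0,40,0,0,0,0,40,0,0,0,0,22,0,0,0,0,0,0,0,0]'; python3 q.py
```

```text
clock: 11.4
tcp_pos: [0.4984, 0.1121, 0.1363]
orientation: [0.047, 1.575, -0.05]
contact_force: [0.8, -0.0, 0.8]
grip_width: -0.0
R [[-0.005, 0.062, 0.998], [-0.002, 0.998, -0.062], [-1.0, -0.002, -0.005]] tgt [0.5013 0.1128 0.057 ] 
shift mm (tool axes now) [79.3  1.1  3.2] turn 0.0 then-axes shift [79.3  1.1  3.2]
tcp in shaker mm [-116.8  113.   136.3] F shaker [0.83 0.02 0.76] w -0.0 t 11.4
```

```bash
python3 -m pendant '[0,10,1,3,0,0,10,0,0,0,0,5,0,0,0,0,5,0,0,0,0,5,0,0,0,0,5,0,0,0]'; python3 q.py|tail -1; python3 -m pendant '[0,6,0,0,0,0,6,0,0,0,0,4,0,0,0,0,0,0,0,0]'; python3 q.py|tail -1
```

```text
clock: 12.15
tcp_pos: [0.5047, 0.1174, 0.0998]
orientation: [0.051, 1.567, -0.043]
contact_force: [-2.1, 8.1, 10.8]
grip_width: -0.0003
tcp in shaker mm [-110.8  118.7   99.8] F shaker [-2.6   7.92 10.76] w -0.3 t 12.15
clock: 12.65
tcp_pos: [0.5056, 0.1164, 0.0837]
orientation: [0.05, 1.566, -0.044]
contact_force: [0.1, 4.7, 7.4]
grip_width: -0.0004
tcp in shaker mm [-109.9  117.8   83.7] F shaker [-0.18  4.66  7.37] w -0.4 t 12.65
```

```bash
python3 -m pendant '[0,4,2,0,0,0,4,1,0,0,0,4,0,0,0,0,0,0,0,0]'; python3 q.py|tail -1
python3 - <<'E'
from h import *
p,d=viewer.grab_frame("scene"); cv2.imwrite("pics/scene4.png",cv2.resize(p[130:280,180:340,::-1],None,fx=4,fy=4,interpolation=2))
E
```

```text
clock: 13.15
tcp_pos: [0.5058, 0.1184, 0.0717]
orientation: [0.05, 1.566, -0.046]
contact_force: [0.3, 3.1, 9.0]
grip_width: 0.0001
tcp in shaker mm [-109.8  119.8   71.7] F shaker [0.15 3.12 8.99] w 0.1 t 13.15
```

View pics/scene4.png

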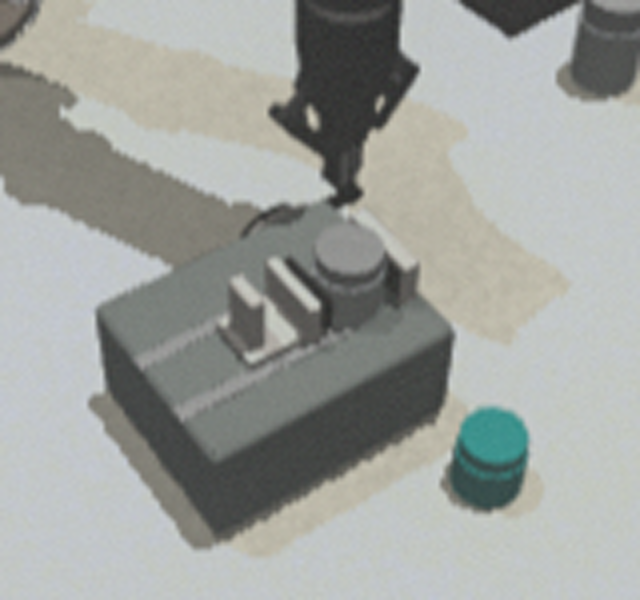

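The fingers sit on the bar (crop 345,190), and the tall jar and the rest are untouched. I'll go down a bit more, then measure the bar from the wrist.

```bash
python3 -m pendant '[0,3,0.5,0,0,0,3,0,0,0,0,2,0,0,0,0,0,0,0,0]'; python3 q.py|tail -1; sed -i 's/bar=(.03,.12,.1,.15,-.15,-.09)/bar=(.03,.08,.1,.14,-.145,-.122)/; s/wrist3/wrist5/;s/40:300,160:460/90:384,130:430/' m.py; python3 m.py
```

```text
clock: 13.7
tcp_pos: [0.5058, 0.1186, 0.0637]
orientation: [0.05, 1.566, -0.046]
contact_force: [1.1, 2.5, 7.3]
grip_width: -0.0001
tcp in shaker mm [-109.8  120.    63.7] F shaker [0.93 2.58 7.31] w -0.1 t 13.7
bar 705 mean [-0.1271  0.1196  0.0613] 1% [-0.131   0.1119  0.0502] 99% [-0.122   0.1272  0.079 ]
R [[0.004, 0.061, 0.998], [0.003, 0.998, -0.061], [-1.0, 0.003, 0.004]] tgt [0.5004 0.1149 0.14  ] 
shift mm (tool axes now) [-76.4  -3.8  -4.8] turn 0.001 then-axes shift [-76.4  -3.8  -4.8]
tcp in shaker mm [-109.8  120.    63.7] F shaker [0.43 2.14 7.85] w -0.1 t 13.75
```

View pics/wrist5.png

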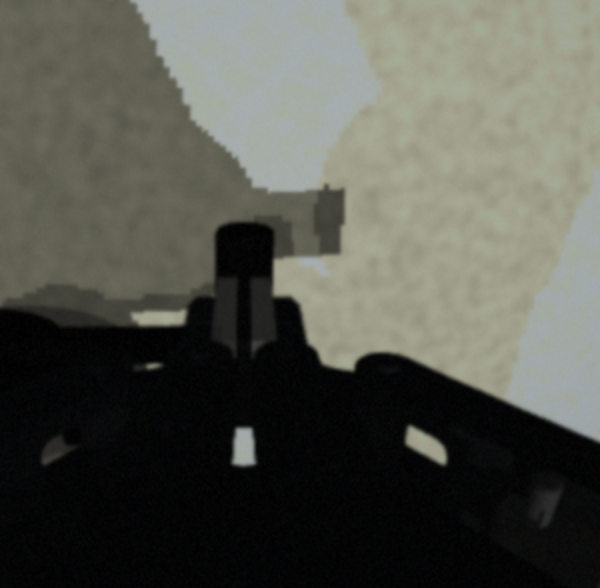

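The bar (crop 245,250) is centred under the fingertips at y≈119.6. Its top matches the TCP height of 63.7 mm, which puts the dial at about 0.62. I'll go 6.5 mm further.

```bash
python3 -m pendant '[0,2.5,0,0,0,0,2,0,0,0,0,2,0,0,0,0,0,0,0,0,0,0,0,0,0]'; python3 q.py|tail -1
python3 - <<'E'
from h import *
p,d=viewer.grab_frame("wrist");K=viewer.calibration("wrist");M=K["mtx"];T=np.linalg.inv(K["world_to_cam"])
v,u=np.mgrid[:384,:512];a=(u-M[0,2])/M[0,0];b=(v-M[1,2])/M[1,1];th=np.hypot(a,b)+1e-9;t=np.tan(th)/th
P=np.stack([a*t*d,-b*t*d,-d,np.ones_like(d)],-1)
W=(P@T.T)[...,:3][d>0]
A=np.array([[np.cos(YAW),-np.sin(YAW)],[np.sin(YAW),np.cos(YAW)]])
S=W.copy();S[:,:2]=(W[:,:2]-O)@A
q=S[(abs(S[:,1]-.118)<.003)&(S[:,0]<-.123)&(S[:,0]>-.131)&(S[:,2]>.02)&(S[:,2]<.09)]
print(len(q),np.percentile(q[:,2],[5,25,50,75,95]).round(4))
E
```

```text
clock: 14.38
tcp_pos: [0.5058, 0.1183, 0.0571]
orientation: [0.05, 1.566, -0.046]
contact_force: [0.0, 1.7, 7.6]
grip_width: 0.0003
tcp in shaker mm [-109.8  119.7   57.1] F shaker [-0.08  1.73  7.62] w 0.3 t 14.375
251 [0.0449 0.0532 0.056  0.0566 0.0574]
```

Bar top is about 56.8 mm, so its centre is about 49 and the dial about 0.70. I'll hold for 0.5 s, check that the jar is still in place, and hand in.

```bash
python3 -m pendant '[0,0,0,0,0,0,0,0,0,0,0,0,0,0,0,0,0,0,0,0]'; python3 q.py|tail -1
python3 - <<'E'
from h import *
p,d=viewer.grab_frame("scene");W=cloud("scene",d).reshape(-1,3)
A=np.array([[np.cos(YAW),-np.sin(YAW)],[np.sin(YAW),np.cos(YAW)]])
S=W.copy();S[:,:2]=(W[:,:2]-O)@A
for n,(lo,hi,y0,y1,x0,x1) in dict(tab=(.146,.16,-.07,-.03,-.03,.05),fixed=(.132,.142,.05,.09,-.04,.06),lid=(.151,.16,-.01,.08,-.05,.06)).items():
    q=S[(S[:,2]>lo)&(S[:,2]<hi)&(S[:,1]>y0)&(S[:,1]<y1)&(S[:,0]>x0)&(S[:,0]<x1)]
    print(n,len(q),q.mean(0).round(4),((np.percentile(q,2,0)+np.percentile(q,98,0))/2).round(4))
print(r.hand_in())
E
```

```text
clock: 14.92
tcp_pos: [0.5058, 0.1183, 0.0572]
orientation: [0.05, 1.566, -0.046]
contact_force: [1.1, 1.6, 8.0]
grip_width: 0.0001
tcp in shaker mm [-109.8  119.7   57.2] F shaker [0.96 1.64 7.98] w 0.1 t 14.925
tab 56 [ 0.0122 -0.0499  0.1532] [ 0.0114 -0.0491  0.1517]
fixed 85 [0.0186 0.0641 0.1382] [0.0134 0.0633 0.1373]
lid 193 [0.0202 0.0285 0.1556] [0.019  0.0287 0.1554]
the job is handed in; nothing more can be done
None
```

I pinched the tab and slid the jaw to about 49 mm of travel. I then let the arm's push fall to about zero before releasing, and the jaw stayed where it was. After that I pressed the bar down with the shut fingers and handed in at about 15 s while still holding it.

- **Jar:** the last scene check put the jar's centre at about y 28.7 mm, against a nominal 30. It looked upright after the release. By travel the pad is in about 5 mm, for about 3 N. The pad force was not measured directly. It agrees with the push rising from about 6 N to between 9 and 10 N.
- **Dial:** the bar's top was at about 57 mm, which puts the dial at about 0.70 in the third notch. The fingers held about 8 N on it, and the pose was steady over 0.5 s.
- **Bystanders:** the tall jar, dish and clamp were never approached, but I did not re-measure their positions at the end.
- **What disagreed:** the top and scene cameras differed by about 2 mm on the shaker's position and 0.015 rad on its yaw. At first contact with the bar the fingers were pushed about 5 mm to the +y side. I shifted the commanded position to match and measured the bar centred under the fingertips before the last press.

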